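# Tighten the window ring of a sample cell with a pin spanner

### The job

Take the two-pin spanner from its stand, fit both its pins fully into the two holes of the loose retaining ring on the sample cell, and only then turn the ring clockwise until it comes fully home against its stop. Press and turn gently, as the window underneath is brittle, then put the spanner back in its stand with its pins down in the slot; leave the dropper bottle, the swab tub and the dish alone.

Things in the scene. Friction and masses are not known exactly. Their poses are not given: they have to be found in the camera images.
- cell: Sample cell fixed on the bench: white base plate 150 (x) x 130 (y) x 12 mm, on it an aluminium barrel 96 mm across with the dark steel retaining ring inside its rim. Origin: underside of the plate, on the barrel's axis; z up, x away from the grey strip on the plate's edge. Barrel rim and ring face are level, 52 mm above the bench.
- cell_face (a point): Centre of the ring's top face, on the cell's vertical axis, 52 mm above the bench; axes as the cell's. Ring: 76 mm outside, 26 mm opening, 8 mm thick, turns about this axis. Two round through holes, 8 mm across, opposite each other, each 22 mm from the axis (44 mm apart).
- ring (a joint): Turn of the ring, rad: 0 is home (a stop that gives 8 N m per rad, not shown in the reading), negative is loose; grows clockwise seen from above; starts at -0.8 to -0.6. Turning takes 0.2 N m; it stays where left. The line through the holes stands minus this reading, give or take up to 0.7 rad, counter-clockwise from the cell's x axis: every cell's thread starts elsewhere, unknown: see or feel for it.
- spanner_grip (a point): Centre of the two-pin spanner's upright aluminium grip, 40 (x) by 16 (y) by 66 mm tall. The grip stands on a steel bridge 64 (x) by 24 (y) by 12 mm; this point is 45 mm above the bridge's underside. z up the spanner, 0.2 kg in all. It works equally half a turn round.
- spanner_foot (a point): Midway between the spanner's two pin tips, 53 mm below the grip's centre, same axes. The pins stand 8 mm out of the bridge's underside at x = +22 and -22 mm, 6 mm thick, tapering over the last 1.5 mm to 4.8 mm. Fully in, the bridge lies on the face round the holes.
- stand_top (a point): Centre of the top face of the fixed grey stand block, 100 (x) x 56 (y) x 26 mm. A slot 62 mm long (x), 13 mm wide (y) and 14 mm deep is sunk in the top about this point; the spanner stands in it at the start, bridge on the top face, its x along the slot. z up.
- dropper: Bystander: clear dropper bottle with white cap, 40 mm across, 85 mm tall, origin at its underside.
- swab_tub: Bystander: tub of swabs with white lid, 68 mm across, 85 mm tall, origin at its underside.
- dish: Bystander: clear lidded dish, 92 mm across, 16 mm tall, origin at its underside.
There are look-alikes about, which are no part of the job. What is shaped like the part that bears stand_top but pink is not meant.

How it is judged:
By the outcome, as a careful person would: the job done as asked, in the order asked, and still so for the second after the job is handed in, with the robot touching nothing.
It also fails if it takes over 72 s, if anything falls off the work surface, if the arm or the gripper's body presses on something with over 40 N, if the wrist force passes 120 N, or if a joint passes its speed limit or range.

### The arm

A 7-joint arm with a two-finger parallel gripper is mounted at the origin on the work surface. World frame = base frame: x ahead of the robot, y to its left, z up, the work surface at z = 0. Lengths are in m, angles in rad, forces in N, time in s.
With the tool pointing down it reaches from about 0.425 to 0.875 m from the base axis. Payload 4.7 kg.
Tool frame: the origin (TCP) lies midway between the tips of the shut fingers; the grasp point (between the pads) lies 19 mm behind it; x points along the fingers, z is the direction in which the jaws open and shut, and the axes are right-handed (so a half turn about x gives the same grasp; the last joint's range is limited). The gripper opens to 87 mm and grips with 3 to 60 N. Pads are 19 mm wide; open, the fingers measure 117 mm over their backs; the gripper's body (75 mm by 190 mm) begins 51 mm behind the grasp point.
Start: joints at [1.136, 0.321, -0.07, 1.45, 0.023, 1.371, -0.057], TCP at [0.282, -0.586, 0.223] pointing down, gripper open.
Joint ranges: [-2.86, 2.86], [-0.3, 2.09], [-1.38, 1.24], [0.06, 2.45], [-1.56, 4.7], [0.09, 2.05], [-2.69, 2.69]. Speed limits (rad/s): [2.57, 2.57, 3.14, 3.14, 3.14, 3.14, 3.14].

### API

Orientations are given as a rotation vector (axis times angle).
In Python, from bench import ctrl gives the robot as it stands.
- The arm moves only by the shell command python3 -m pendant 'ROWS' [OPENING] [FORCE]. ROWS is JSON, a list of rows, each an object with "travel": the shift along the tool's x, y, z in m, a list of three; "twist": the turn about the tool's x in rad. In form: [{"travel": [x, y, z], "twist": twist}, ...]. A call has 1 to 10 rows; each row is the pose to reach, as a shift and turn from the pose measured when the call began, along the tool's axes at that moment; what a row does not reach only later rows make up. A row lasts 1/8 s, in which the tool goes at most 62.5 mm and 10.7 degrees, less where a joint would pass 70% of its speed; a pose out of reach is approached as far as the arm can. A call with a gripper value outside its range is refused whole. OPENING is the opening, from -1 (shut) to 1 (fully open), so that 0 is half open, set as the call begins (- or left out, the last holds). The fingers move at their own pace and stop on an object; FORCE is the grip in N (left out, the last holds). Time passes only in rows, so rows that repeat a pose let the fingers close. It gives the time, the measured TCP pose, the force and the opening at its end, in the units of the state.
- ctrl.get_state(): the state, without advancing time (a new reading comes with each control period).
- ctrl.get_image(name): name is "scene" or "top" or "wrist"; returns the picture (480x640x3 uint8, red, green, blue); there is no depth.
- ctrl.camera_model(name): a dict with "K" (3x3 intrinsics, pixels), "distortion" ([k1, k2, p1, p2, k3] as OpenCV has them; the pictures are not rectified), "rvec" (rotation vector, rad) and "tvec" (3), from world to camera coordinates, as OpenCV has them; the wrist camera has in their place "T_tool_cam" (4x4, takes a point from camera to tool coordinates, whose origin is the TCP and whose axes are the tool frame's). Camera axes: x right, y down, z forward; pixel columns grow to the right and rows downward; lengths in m; the calibration is good to about 2 mm. A picture is of the moment at which its call begins: read the wrist's pose just before it. camera_model takes no time and is no camera call.
- ctrl.close_job(): hands the job in, once; it reports no verdict.
The state is a dict: "time": time; "joint_positions": joint angles; "qd": joint speeds; "joint_torque": joint torques, N m; "position": TCP position; "tool_rot": TCP orientation; "ft_force": force on the tool from outside, world axes, zero at the start; "torque": the same for the moment, N m; "grip_width": opening from 0.0 (shut) to 1.0 (fully open).
Only numpy, scipy, OpenCV 4.12 (cv2) and the standard library are available. Lean on these libraries where they do the work, as an engineer would, in place of code of your own. Each camera call takes 0.05 s, during which the arm holds its last target.

## Working session

There is one attempt and no reset: what is moved stays moved. The work goes in short steps, Python scripts to look and compute and a shell command to move; the robot and the scene stay as the last step left them, time stands still between calls to the robot, and variables do not carry over. Pictures are saved under pics/ and viewed, and the job is handed in when it is done.

```bash
ls; mkdir -p pics; python3 - <<'E'
from bench import ctrl
import cv2
s=ctrl.get_state();print(s)
for n in("scene","top","wrist"):
    cv2.imwrite(f"pics/{n}0.png",ctrl.get_image(n)[:,:,::-1]); print(n,ctrl.camera_model(n))
E
```

```text
pics
{'time': 0.0, 'joint_positions': array([ 1.1360935 ,  0.32182604, -0.0700915 ,  1.45170707,  0.02257984,
        1.37080095, -0.05688863]), 'qd': array([ 5.87728491e-04, -1.43526961e-04,  1.51889060e-03, -1.33766160e-03,
        2.08908647e-03,  6.09051620e-04,  4.51594271e-05]), 'joint_torque': array([ 1.23950493e-03, -4.91287851e+01, -4.03015343e-01, -3.12522840e+01,
       -6.39176066e-02,  4.36769729e-02,  1.66521213e-04]), 'position': array([ 0.28174322, -0.58513028,  0.2214435 ]), 'tool_rot': array([ 0.87356124,  1.39046126, -0.87196583]), 'ft_force': array([0.12646867, 0.37421436, 0.63003264]), 'torque': array([-0.05113754, -0.01184553,  0.00820981]), 'grip_width': 0.998956813311595}
scene {'K': array([[581.09898551,   0.        , 328.71489873],
       [  0.        , 581.09898551, 240.3988807 ],
       [  0.        ,   0.        ,   1.        ]]), 'distortion': array([-0.07915594,  0.        ,  0.        ,  0.        ,  0.        ]), 'rvec': array([ 2.22373124,  1.28648106, -0.39934503]), 'tvec': array([-0.32014426, -0.38263194,  1.73659561])}
top {'K': array([[514.691496
[... 247 characters left out ...]
5062, -2.16907508,  0.09434233]), 'tvec': array([-0.02569086,  0.61139614,  1.19856794])}
wrist {'K': array([[429.84252052,   0.        , 317.94420344],
       [  0.        , 429.84252052, 234.12392818],
       [  0.        ,   0.        ,   1.        ]]), 'distortion': array([-0.04267059,  0.        ,  0.        ,  0.        ,  0.        ]), 'T_tool_cam': array([[ 1.04126199e-03, -2.40425036e-01,  9.70667151e-01,
        -1.62542504e-01],
       [-6.65950094e-04, -9.70667628e-01, -2.40424440e-01,
         6.51353722e-02],
       [ 9.99999236e-01, -3.96071050e-04, -1.17083038e-03,
         2.43397557e-04],
       [ 0.00000000e+00,  0.00000000e+00,  0.00000000e+00,
         1.00000000e+00]])}
```

View pics/scene0.png

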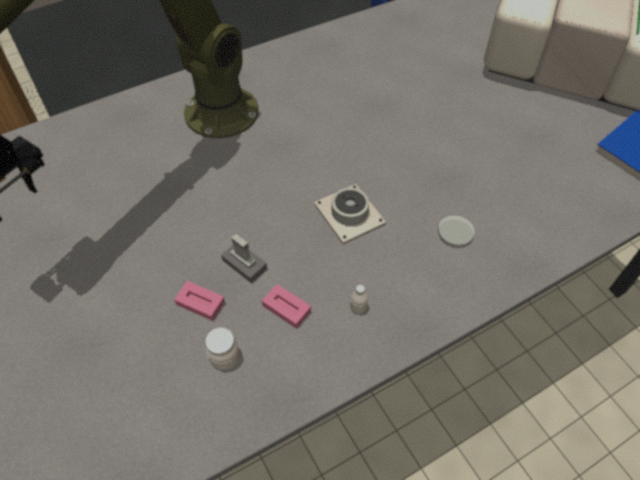

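View pics/top0.png

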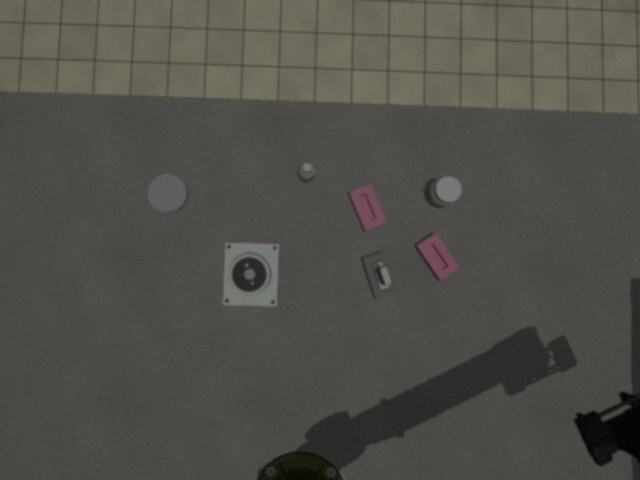

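View pics/wrist0.png

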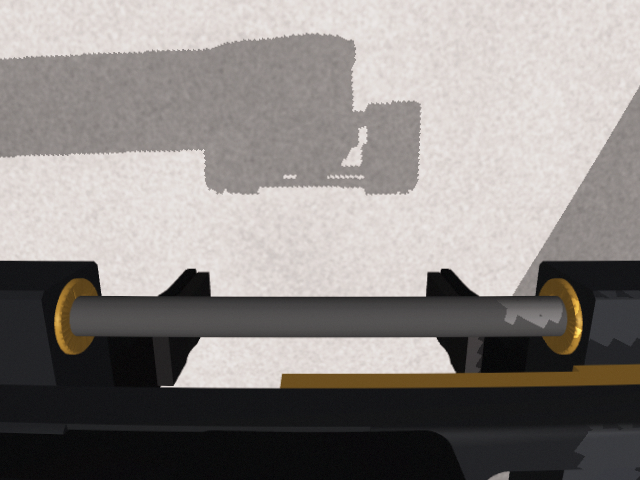

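The pink blocks (scene (200,300) and (287,306); top (367,208) and (437,256)) are the look-alikes for the stand. The wanted one is the grey stand carrying the spanner, at scene (244,258) and top (377,274). The cell is at top (250,274). I'll check with close crops.

```bash
cat > h.py <<'E'
import numpy as np, cv2
from scipy.spatial.transform import Rotation as R
from bench import ctrl
def cam(n,st=None):
    m=ctrl.camera_model(n)
    if n=="wrist":
        T=np.eye(4);T[:3,:3]=R.from_rotvec(st["tool_rot"]).as_matrix();T[:3,3]=st["position"]
        W=np.linalg.inv(T@np.array(m["T_tool_cam"]))
        return m["K"],m["distortion"],W[:3,:3],W[:3,3]
    return m["K"],m["distortion"],R.from_rotvec(m["rvec"]).as_matrix(),np.array(m["tvec"])
def cast(c,px,z):
    K,d,Rm,t=c
    p=cv2.undistortPoints(np.array(px,float).reshape(-1,1,2),K,d).reshape(-1,2)
    r=np.c_[p,np.ones(len(p))]@Rm; o=-Rm.T@t
    return o+r*((z-o[2])/r[:,2])[:,None]
def proj(c,P):
    K,d,Rm,t=c
    return cv2.projectPoints(np.array(P,float).reshape(-1,3),cv2.Rodrigues(Rm)[0],t,K,d)[0].reshape(-1,2)
E
python3 - <<'E'
from h import *
t=cv2.imread("pics/top0.png");s=cv2.imread("pics/scene0.png")
a=cv2.resize(t[240:310,345:415],(400,400),interpolation=cv2.INTER_CUBIC)
b=cv2.resize(t[238:312,215:289],(400,400),interpolation=cv2.INTER_CUBIC)
cv2.imwrite("pics/c1.png",cv2.convertScaleAbs(np.hstack([a,b]),alpha=1.6))
c=cam("top")
print("stand",cast(c,[(377,274)],.026),"cell",cast(c,[(250,274)],.052),'drop',cast(c,[(307,171)],.04),'tub',cast(c,[(447,189)],.085),'dish',cast(c,[(167,193)],.016))
E
```

```text
stand [[ 0.52911935 -0.16648798  0.026     ]] cell [[0.52149508 0.12888948 0.052     ]] drop [[0.76590904 0.00485744 0.04      ]] tub [[ 0.72592431 -0.3134618   0.085     ]] dish [[0.70762309 0.33560407 0.016     ]]
```

View pics/c1.png

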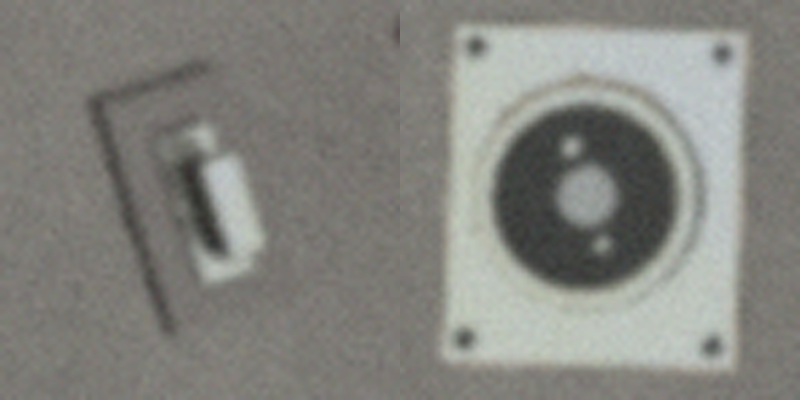

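```bash
python3 - <<'E'
from h import *
s=ctrl.get_state();print(R.from_rotvec(s["tool_rot"]).as_matrix().round(3))
c=cam("top")
a=lambda x,y:(345+x/5.714,240+y/5.714)
g=cast(c,[a(206,163),a(240,152),a(265,240),a(228,254)],.104);print("grip top",g,g.mean(0))
e=cast(c,[a(95,100),a(170,330)],.026);d=e[1]-e[0];print("stand edge",e,np.arctan2(d[1],d[0]), np.linalg.norm(d))
b=lambda x,y:(215+(x-400)/5.405,238+y/5.405)
h=cast(c,[b(571,147),b(602,245)],.052);d=h[0]-h[1];print("holes",h,h.mean(0),np.linalg.norm(d),np.arctan2(d[1],d[0]))
print(cast(c,[b(587,196)],.052))
E
```

```text
[[-0.001  0.901  0.434]
 [ 0.001  0.434 -0.901]
 [-1.    -0.    -0.001]]
grip top [[ 0.5416741  -0.16340349  0.104     ]
 [ 0.54625613 -0.17648296  0.104     ]
 [ 0.51269069 -0.18673923  0.104     ]
 [ 0.50695446 -0.17253721  0.104     ]] [ 0.52689384 -0.17479072  0.104     ]
stand edge [[ 0.56691558 -0.12944428  0.026     ]
 [ 0.47341887 -0.16224589  0.026     ]] -2.8041770136594937 0.09908370185127904
holes [[0.54139268 0.13725632 0.052     ]
 [0.50037709 0.12275697 0.052     ]] [0.52088489 0.13000664 0.052     ] 0.04350298611217555 0.3397968111069269
[[0.52087109 0.12978774 0.052     ]]
```

```bash
python3 -m pendant '[{"travel":[0,0.05,-0.035],"twist":0.03},{"travel":[0,0.1,-0.07],"twist":0.06},{"travel":[0,0.15,-0.11],"twist":0.11},{"travel":[0,0.2,-0.15],"twist":0.11},{"travel":[0,0.25,-0.19],"twist":0.11},{"travel":[0,0.3,-0.23],"twist":0.11},{"travel":[0,0.345,-0.263],"twist":0.11},{"travel":[0,0.345,-0.263],"twist":0.11},{"travel":[0,0.345,-0.263],"twist":0.11}]' 1
python3 - <<'E'
from h import *
s=ctrl.get_state();im=ctrl.get_image("wrist")
import json
np.savez("w1.npz",p=s["position"],r=s["tool_rot"]);cv2.imwrite("pics/w1.png",im[:,:,::-1]);print(s["position"],s["ft_force"],R.from_rotvec(s["tool_rot"]).as_matrix().round(3))
E
```

```text
time: 1.27
position: [0.4782, -0.199, 0.2218]
tool_rot: [0.956, 1.352, -0.956]
ft_force: [-0.4, -1.1, 0.1]
grip_width: 1.002
[ 0.47816952 -0.19898118  0.22183815] [-0.44387994 -1.13778314  0.14523061] [[-0.001  0.943  0.333]
 [ 0.001  0.333 -0.943]
 [-1.    -0.001 -0.001]]
```

View pics/w1.png

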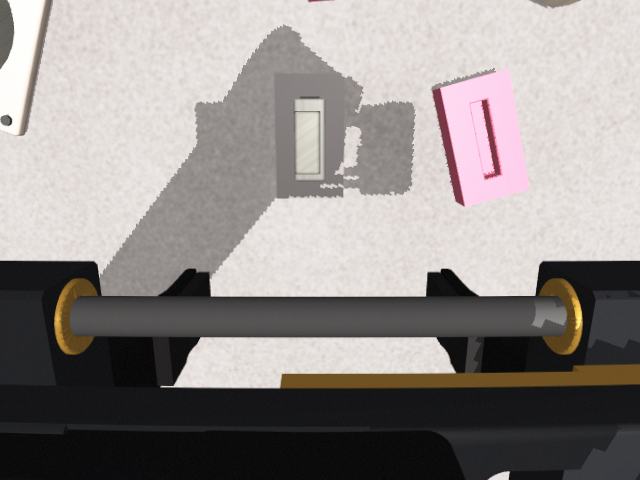

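Wrist view: the grey stand with the spanner, grip top around (308,142), nearly aligned with the jaws. The pink look-alike is at (485,137). Next I'll enlarge this and measure.

```bash
python3 - <<'E'
from h import *
im=cv2.imread("pics/w1.png")
cv2.imwrite("pics/w1c.png",cv2.resize(im[65:205,260:360],(400,560),interpolation=cv2.INTER_CUBIC))
E
```

```text
(no output)
```

View pics/w1c.png

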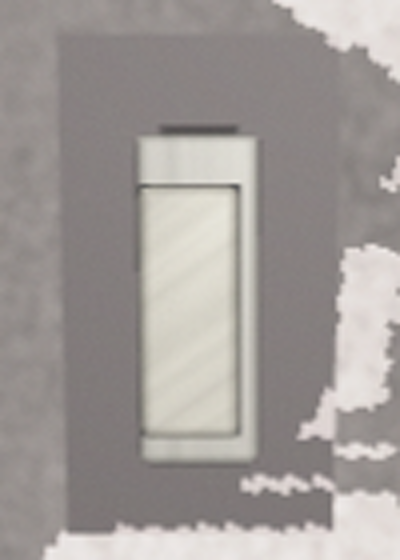

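```bash
python3 - <<'E'
from h import *
w=np.load("w1.npz");st=dict(position=w["p"],tool_rot=w["r"]);c=cam("wrist",st)
M=R.from_rotvec(w["r"]).as_matrix()
def f(q,z,n):
    P=cast(c,np.array(q)/4+[260,65],z);m=P.mean(0)
    d=(P[0]+P[1]-P[2]-P[3]);print(n,m.round(4),"ang",np.arctan2(d[1],d[0]).round(4),"LxW",np.linalg.norm(d)/2,np.linalg.norm(P[0]-P[1]),"tool delta",((m-w["p"])@M).round(4))
f([(139,186),(239,186),(239,435),(143,436)],.104,"grip")
f([(137,136),(256,136),(256,461),(143,461)],.038,"bridge")
f([(58,34),(337,34),(334,530),(66,530)],.026,"stand")
print("tool y ang",np.arctan2(M[1,1],M[0,1]))
E
```

```text
grip [ 0.5282 -0.174   0.104 ] ang 0.3413 LxW 0.03920414383765275 0.01574118768840025 tool delta [ 0.1178  0.0556 -0.0067]
bridge [ 0.528 -0.174  0.038] ang 0.3436 LxW 0.06292405006654639 0.023002172507422723 tool delta [ 0.1838  0.0555 -0.0068]
stand [ 0.53   -0.1732  0.026 ] ang 0.3394 LxW 0.0990858777836457 0.05514273959588593 tool delta [ 0.1958  0.0577 -0.0069]
tool y ang 0.3392040823983242
```

```bash
python3 -m pendant '[{"travel":[0.02,0.04,-0.006],"twist":0},{"travel":[0.06,0.0556,-0.0067],"twist":0},{"travel":[0.1,0.0556,-0.0067],"twist":0},{"travel":[0.13,0.0556,-0.0067],"twist":0},{"travel":[0.155,0.0556,-0.0067],"twist":0},{"travel":[0.17,0.0556,-0.0067],"twist":0},{"travel":[0.17,0.0556,-0.0067],"twist":0},{"travel":[0.17,0.0556,-0.0067],"twist":0}]' 1
python3 -m pendant '[{"travel":[0,0,0],"twist":0},{"travel":[0,0,0],"twist":0},{"travel":[0,0,0],"twist":0},{"travel":[0,0,0],"twist":0},{"travel":[0,0,0],"twist":0},{"travel":[0,0,0],"twist":0}]' -1 40
```

```text
time: 2.33
position: [0.5285, -0.1757, 0.0528]
tool_rot: [0.958, 1.35, -0.958]
ft_force: [-0.3, -0.0, 0.5]
grip_width: 0.997
time: 3.08
position: [0.5285, -0.1756, 0.0527]
tool_rot: [0.958, 1.35, -0.958]
ft_force: [0.1, -0.9, -1.0]
grip_width: 0.402
```

```bash
python3 -m pendant '[{"travel":[0,0.0005,-0.0016],"twist":0},{"travel":[0,0.0005,-0.0016],"twist":0},{"travel":[0,0.0005,-0.0016],"twist":0},{"travel":[0,0.0005,-0.0016],"twist":0},{"travel":[0,0.0005,-0.0016],"twist":0}]'
python3 -c "
from bench import ctrl
s=ctrl.get_state();print(s['position'],s['ft_force'],s['torque'],s['grip_width'])"
```

```text
time: 3.7
position: [0.5285, -0.1737, 0.0527]
tool_rot: [0.958, 1.35, -0.957]
ft_force: [0.0, 1.8, -0.7]
grip_width: 0.182
[ 0.52845971 -0.17369072  0.05268705] [ 0.04788048  1.77291492 -0.69341461] [ 0.27167239 -0.00911109  0.02747547] 0.18173588592384243
```

```bash
python3 -m pendant '[{"travel":[-0.01,0,0],"twist":0},{"travel":[-0.03,0,0],"twist":0},{"travel":[-0.06,0,0],"twist":0},{"travel":[-0.09,0,0],"twist":0},{"travel":[-0.12,0,-0.02],"twist":0},{"travel":[-0.12,0.005,-0.06],"twist":0},{"travel":[-0.12,0.01,-0.11],"twist":0},{"travel":[-0.12,0.015,-0.16],"twist":0},{"travel":[-0.12,0.02,-0.21],"twist":0},{"travel":[-0.12,0.024,-0.26],"twist":0}]'
python3 -m pendant '[{"travel":[0,0.001,-0.029],"twist":0},{"travel":[0,0.001,-0.029],"twist":0},{"travel":[0,0.001,-0.029],"twist":0},{"travel":[0,0.001,-0.029],"twist":0}]'
python3 - <<'E'
from h import *
s=ctrl.get_state();im=ctrl.get_image("wrist")
np.savez("w2.npz",p=s["position"],r=s["tool_rot"]);cv2.imwrite("pics/w2.png",im[:,:,::-1]);print(s["time"],s["position"],s["ft_force"],s["grip_width"],s["qd"].round(3))
E
```

```text
time: 4.95
position: [0.4647, 0.0809, 0.1733]
tool_rot: [0.958, 1.349, -0.958]
ft_force: [0.9, -0.1, -1.8]
grip_width: 0.179
time: 5.45
position: [0.4564, 0.1071, 0.1733]
tool_rot: [0.96, 1.348, -0.96]
ft_force: [1.0, 0.0, -2.3]
grip_width: 0.181
5.45 [0.45636757 0.10713773 0.17330007] [ 1.03224595  0.0357869  -2.27325655] 0.1813774356845413 [ 0.001  0.002 -0.002 -0.001 -0.003 -0.001 -0.003]
```

View pics/w2.png

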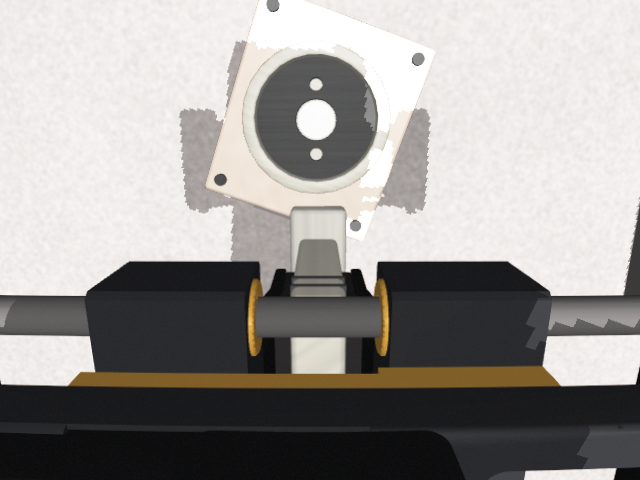

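```bash
python3 - <<'E'
from h import *
w=np.load("w2.npz");st=dict(position=w["p"],tool_rot=w["r"]);c=cam("wrist",st)
M=R.from_rotvec(w["r"]).as_matrix()
im=cv2.imread("pics/w2.png");g=cv2.cvtColor(im,cv2.COLOR_BGR2GRAY)
pts=[]
for (x,y,r) in((316,84,11),(316,154,11),(316,120,25)):
    m=(g[y-r:y+r+1,x-r:x+r+1]>150).astype(np.uint8);n,l,s,ce=cv2.connectedComponentsWithStats(m)
    k=l[r,r];pts.append((ce[k][0]+x-r,ce[k][1]+y-r));print(s[k],pts[-1])
P=cast(c,pts,.052);d=P[0]-P[1]
print(P.round(4),P[:2].mean(0),np.linalg.norm(d),"line",np.arctan2(d[1],d[0]),"tooly",np.arctan2(M[1,1],M[0,1]))
print("delta tool",((P[:2].mean(0)-w["p"])@M).round(4),M.round(3))
d=proj(c,[w["p"]+M@[.022+.012,x,z] for x,z in((.032,.012),(.032,-.012))]);print("expected bridge far edge",d)
print(ctrl.get_state()["joint_positions"].round(3))
cv2.imwrite("pics/w2c.png",cv2.resize(im[40:310,230:410],(400,600),interpolation=cv2.INTER_CUBIC))
E
```

```text
[  5   5  13  13 121] (np.float64(315.64462809917353), np.float64(84.17355371900827))
[  5   5  12  12 115] (np.float64(315.6695652173913), np.float64(153.63478260869564))
[   5    4   40   41 1271] (np.float64(315.80802517702597), np.float64(119.34933123524783))
[[0.5429 0.1386 0.052 ]
 [0.5021 0.1245 0.052 ]
 [0.5226 0.1315 0.052 ]] [0.52248827 0.13158577 0.052     ] 0.04322160836712456 line 0.3325885386346951 tooly 0.33403944730108953
delta tool [ 0.1213  0.0704 -0.0015] [[ 0.001  0.945  0.328]
 [-0.     0.328 -0.945]
 [-1.     0.     0.001]]
expected bridge far edge [[343.82348792 201.49560249]
 [291.93854457 201.52106032]]
[ 0.381 -0.012 -0.658  1.929 -0.007  1.221 -1.51 ]
```

View pics/w2c.png

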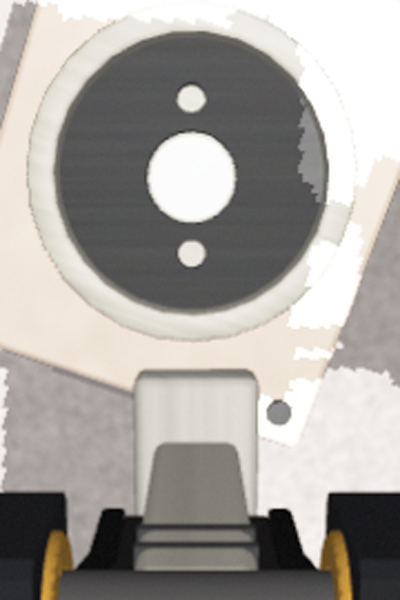

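```bash
python3 - <<'E'
from h import *
w=np.load("w2.npz");st=dict(position=w["p"],tool_rot=w["r"]);c=cam("wrist",st)
M=R.from_rotvec(w["r"]).as_matrix()
for x in(.0147,.0267): print(proj(c,[w["p"]+M@[x,y,z] for y,z in((.032,.012),(.032,-.012),(.030,.012))]).round(1))
for px in ((291,206.5),(345.5,206.5)):
  print([((cast(c,[px],w["p"][2]-x)[0]-w["p"])@M).round(4) for x in(.0147,.0267)])
# grip sides and camera-bar independent
E
```

```text
[[346.5 209.2]
 [289.2 209.2]
 [346.4 213.9]]
[[344.8 204.2]
 [291.  204.3]
 [344.7 208.6]]
[array([ 0.0147,  0.0331, -0.0112]), array([ 0.0267,  0.031 , -0.012 ])]
[array([0.0147, 0.0331, 0.0116]), array([0.0267, 0.031 , 0.0123])]
```

```bash
python3 -m pendant '[{"travel":[0.01,0.03,-0.001],"twist":0},{"travel":[0.03,0.07,-0.0017],"twist":0},{"travel":[0.05,0.0708,-0.0017],"twist":0},{"travel":[0.07,0.0708,-0.0017],"twist":0},{"travel":[0.08,0.0708,-0.0017],"twist":0},{"travel":[0.08,0.0708,-0.0017],"twist":0},{"travel":[0.08,0.0708,-0.0017],"twist":0},{"travel":[0.08,0.0708,-0.0017],"twist":0}]'
python3 - <<'E'
from h import *
s=ctrl.get_state();w=np.load("w2.npz")
M=R.from_rotvec(w["r"]).as_matrix();N=R.from_rotvec(s["tool_rot"]).as_matrix()
print((s["position"]-w["p"])@M,np.arctan2(N[1,1],N[0,1]),s["position"],s["ft_force"],s["torque"],N[:,0])
im=ctrl.get_image("wrist");cv2.imwrite("pics/w3.png",im[:,:,::-1])
im=ctrl.get_image("scene");cv2.imwrite("pics/s3.png",cv2.resize(im[150:270,280:440,::-1],(800,600),interpolation=cv2.INTER_CUBIC))
E
```

```text
time: 6.5
position: [0.5233, 0.1321, 0.0942]
tool_rot: [0.96, 1.347, -0.959]
ft_force: [-0.1, -0.7, -2.6]
grip_width: 0.183
[ 0.07908797  0.07137704 -0.00170398] 0.3340366119375079 [0.52329346 0.13211345 0.09424546] [-0.09086565 -0.68672979 -2.60128625] [ 0.08064033 -0.00280026  0.0108585 ] [ 2.32916842e-03 -3.63343482e-04 -9.99997221e-01]
```

View pics/w3.png

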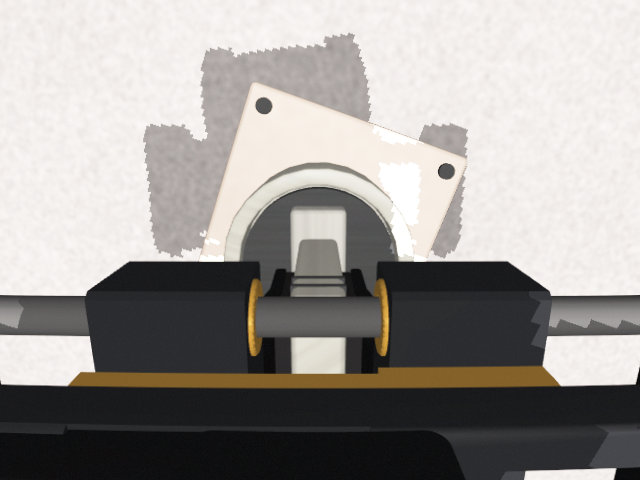

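View pics/s3.png

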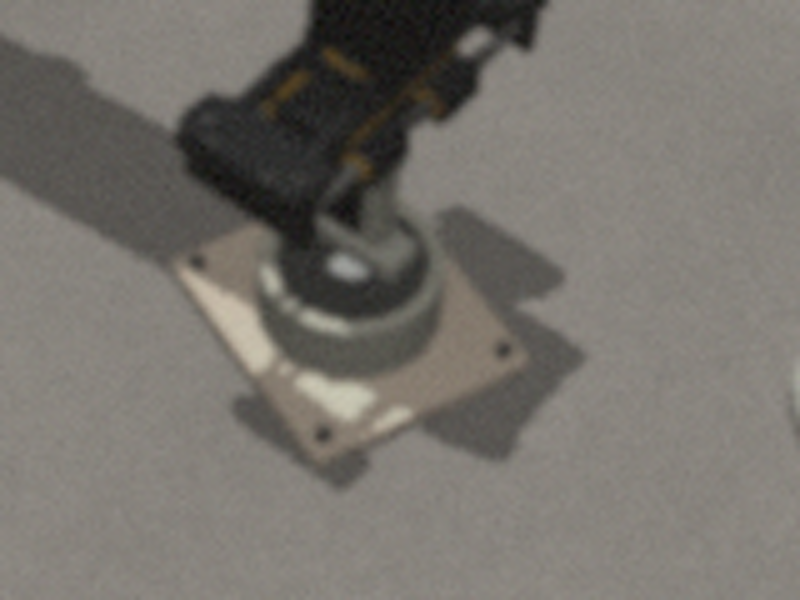

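The spanner hangs centred over the ring: bridge columns 291–346, dark ring 243–393. Now I'll lower it gently, watching the force.

```bash
python3 -m pendant '[{"travel":[0.003,-0.0005,0],"twist":0},{"travel":[0.006,-0.0005,0],"twist":0},{"travel":[0.008,-0.0005,0],"twist":0},{"travel":[0.009,-0.0005,0],"twist":0},{"travel":[0.010,-0.0005,0],"twist":0},{"travel":[0.010,-0.0005,0],"twist":0}]'
```

```text
time: 7.35
position: [0.5226, 0.132, 0.0839]
tool_rot: [0.96, 1.347, -0.959]
ft_force: [-0.1, -0.4, -2.3]
grip_width: 0.186
```

No contact force with the tips about 3 mm below the face, so the pins are entering. I'll continue to full seating.

```bash
python3 -m pendant '[{"travel":[0.0015,0,0],"twist":0},{"travel":[0.003,0,0],"twist":0},{"travel":[0.004,0,0],"twist":0},{"travel":[0.005,0,0],"twist":0},{"travel":[0.005,0,0],"twist":0}]'
python3 -c "
from bench import ctrl
s=ctrl.get_state();print(s['position'],s['ft_force'],s['torque'],s['grip_width'])"
```

```text
time: 7.98
position: [0.5226, 0.1319, 0.0788]
tool_rot: [0.96, 1.347, -0.959]
ft_force: [-0.6, 0.4, -2.4]
grip_width: 0.185
[0.52258499 0.13194079 0.07882217] [-0.57736968  0.39070297 -2.44850265] [ 0.01515023 -0.02317308 -0.00402766] 0.1847319931373089
```

```bash
python3 -m pendant '[{"travel":[0.0005,0,0],"twist":0},{"travel":[0.001,0,0],"twist":0},{"travel":[0.001,0,0],"twist":0}]'
python3 -c "
from bench import ctrl
s=ctrl.get_state();print(s['position'],s['ft_force'],s['torque'],s['grip_width'],s['joint_positions'])"
```

```text
time: 8.35
position: [0.5227, 0.132, 0.0785]
tool_rot: [0.96, 1.347, -0.959]
ft_force: [-3.1, -0.5, 5.5]
grip_width: 0.18
[0.52274072 0.13202274 0.07849991] [-3.12064577 -0.47062212  5.53391245] [-0.18402051  0.7456614  -0.01390476] 0.1799263498463619 [ 0.29810566  0.27118384 -0.66998997  1.87589629  0.19351643  1.0576389
 -1.68615199]
```

The bridge has seated: z 0.0785 with about 8 N of contact, tips 8 mm deep. Turning clockwise (tool x points down, so positive twist).

```bash
python3 -m pendant '[{"travel":[0,0,0],"twist":0.03},{"travel":[0,0,0],"twist":0.08},{"travel":[0,0,0],"twist":0.13},{"travel":[0,0,0],"twist":0.18},{"travel":[0,0,0],"twist":0.2}]' - 50
cat > m.py <<'E'
from h import *
s=ctrl.get_state();N=R.from_rotvec(s["tool_rot"]).as_matrix()
print(s["time"],"pos",s["position"].round(4),"yaw",np.arctan2(N[1,1],N[0,1]).round(4),"F",s["ft_force"].round(2),"T",s["torque"].round(3),s["grip_width"],"q5-7",s["joint_positions"].round(2),N[2].round(4))
E
python3 m.py
```

```text
time: 8.98
position: [0.5231, 0.1318, 0.0786]
tool_rot: [1.111, 1.267, -1.109]
ft_force: [0.1, -1.7, 2.1]
grip_width: 0.179
8.975 pos [0.5231 0.1318 0.0786] yaw 0.1333 F [ 0.08 -1.72  2.07] T [-0.213  0.185  0.226] 0.1789561918255435 q5-7 [ 0.27  0.27 -0.64  1.88  0.18  1.06 -1.88] [-1.      0.0025  0.0013]
```

```bash
python3 -m pendant '[{"travel":[0,0,0],"twist":0.05},{"travel":[0,0,0],"twist":0.1},{"travel":[0,0,0],"twist":0.15},{"travel":[0,0,0],"twist":0.2},{"travel":[0,0,0],"twist":0.25},{"travel":[0,0,0],"twist":0.28},{"travel":[0,0,0],"twist":0.28}]';python3 m.py
```

```text
time: 9.85
position: [0.5231, 0.1317, 0.0786]
tool_rot: [1.317, 1.134, -1.314]
ft_force: [-1.1, -1.5, 1.5]
grip_width: 0.181
9.85 pos [0.5231 0.1317 0.0786] yaw -0.1464 F [-1.13 -1.54  1.54] T [-0.245  0.271  0.177] 0.1814119491448625 q5-7 [ 0.24  0.26 -0.6   1.88  0.17  1.05 -2.15] [-1.0e+00  2.9e-03  8.0e-04]
```

Torque is still at running friction after 0.48 rad. From here I'll take small steps.

```bash
python3 -m pendant '[{"travel":[0,0,0],"twist":0.03},{"travel":[0,0,0],"twist":0.06},{"travel":[0,0,0],"twist":0.09},{"travel":[0,0,0],"twist":0.1},{"travel":[0,0,0],"twist":0.1}]';python3 m.py;python3 -m pendant '[{"travel":[0,0,0],"twist":0.02},{"travel":[0,0,0],"twist":0.04},{"travel":[0,0,0],"twist":0.05},{"travel":[0,0,0],"twist":0.05}]';python3 m.py
```

```text
time: 10.48
position: [0.5231, 0.1317, 0.0786]
tool_rot: [1.389, 1.08, -1.386]
ft_force: [-0.9, -0.5, 1.7]
grip_width: 0.179
10.475 pos [0.5231 0.1317 0.0786] yaw -0.2464 F [-0.86 -0.53  1.7 ] T [-0.26   0.296  0.245] 0.1794011004498226 q5-7 [ 0.23  0.26 -0.59  1.88  0.17  1.05 -2.24] [-1.e+00  3.e-03  5.e-04]
time: 10.98
position: [0.5231, 0.1316, 0.0786]
tool_rot: [1.425, 1.051, -1.422]
ft_force: [-0.4, -0.8, 2.1]
grip_width: 0.179
10.975 pos [0.5231 0.1316 0.0786] yaw -0.2966 F [-0.4  -0.82  2.12] T [-0.22   0.307  0.246] 0.17870795280482066 q5-7 [ 0.22  0.26 -0.58  1.88  0.16  1.05 -2.29] [-1.e+00  3.e-03  4.e-04]
```

```bash
python3 -m pendant '[{"travel":[0,0,0],"twist":0.02},{"travel":[0,0,0],"twist":0.04},{"travel":[0,0,0],"twist":0.04}]';python3 m.py;python3 -m pendant '[{"travel":[0,0,0],"twist":0.02},{"travel":[0,0,0],"twist":0.04},{"travel":[0,0,0],"twist":0.04}]';python3 m.py
```

```text
time: 11.35
position: [0.5231, 0.1316, 0.0786]
tool_rot: [1.454, 1.028, -1.451]
ft_force: [-1.2, -1.5, 2.2]
grip_width: 0.178
11.35 pos [0.5231 0.1316 0.0786] yaw -0.3369 F [-1.21 -1.52  2.17] T [-0.257  0.319  0.238] 0.17806631372212667 q5-7 [ 0.22  0.25 -0.58  1.88  0.16  1.05 -2.33] [-1.e+00  3.e-03  3.e-04]
time: 11.72
position: [0.5231, 0.1316, 0.0786]
tool_rot: [1.482, 1.004, -1.479]
ft_force: [-1.1, -0.4, 2.0]
grip_width: 0.179
11.725 pos [0.5231 0.1316 0.0786] yaw -0.3772 F [-1.15 -0.36  2.  ] T [-0.293  0.356  0.197] 0.17930175137287713 q5-7 [ 0.21  0.25 -0.57  1.88  0.16  1.05 -2.37] [-1.0e+00  3.1e-03  2.0e-04]
```

```bash
python3 -m pendant '[{"travel":[0,0,0],"twist":0.02},{"travel":[0,0,0],"twist":0.04},{"travel":[0,0,0],"twist":0.04}]';python3 m.py;python3 -m pendant '[{"travel":[0,0,0],"twist":0.02},{"travel":[0,0,0],"twist":0.03},{"travel":[0,0,0],"twist":0.03}]';python3 m.py
```

```text
time: 12.1
position: [0.5231, 0.1316, 0.0786]
tool_rot: [1.51, 0.979, -1.508]
ft_force: [-1.3, -1.5, 1.8]
grip_width: 0.182
12.1 pos [0.5231 0.1316 0.0786] yaw -0.4175 F [-1.31 -1.52  1.82] T [-0.246  0.338  0.159] 0.1817432853133615 q5-7 [ 0.21  0.25 -0.57  1.88  0.16  1.05 -2.41] [-1.e+00  3.e-03  1.e-04]
time: 12.48
position: [0.5231, 0.1316, 0.0786]
tool_rot: [1.532, 0.96, -1.529]
ft_force: [-0.8, -1.3, 2.3]
grip_width: 0.18
12.475 pos [0.5231 0.1316 0.0786] yaw -0.4477 F [-0.78 -1.26  2.33] T [-0.217  0.347  0.2  ] 0.18025099397565575 q5-7 [ 0.2   0.25 -0.56  1.88  0.16  1.05 -2.44] [-1.0e+00  3.1e-03  1.0e-04]
```

```bash
python3 -m pendant '[{"travel":[0,0,0],"twist":0.015},{"travel":[0,0,0],"twist":0.03},{"travel":[0,0,0],"twist":0.03}]';python3 m.py;python3 -m pendant '[{"travel":[0,0,0],"twist":0.015},{"travel":[0,0,0],"twist":0.03},{"travel":[0,0,0],"twist":0.03}]';python3 m.py
```

```text
time: 12.85
position: [0.5231, 0.1316, 0.0786]
tool_rot: [1.553, 0.941, -1.55]
ft_force: [-1.0, -0.4, 1.8]
grip_width: 0.181
12.85 pos [0.5231 0.1316 0.0786] yaw -0.4779 F [-1.01 -0.39  1.82] T [-0.251  0.317  0.179] 0.18146489133609053 q5-7 [ 0.2   0.25 -0.56  1.88  0.15  1.05 -2.47] [-1.e+00  3.e-03  1.e-04]
time: 13.22
position: [0.5231, 0.1316, 0.0786]
tool_rot: [1.574, 0.922, -1.571]
ft_force: [-1.0, -1.6, 1.7]
grip_width: 0.179
13.225 pos [0.5231 0.1316 0.0786] yaw -0.5081 F [-1.05 -1.63  1.69] T [-0.297  0.374  0.217] 0.1794901934226744 q5-7 [ 0.2   0.25 -0.55  1.88  0.15  1.05 -2.5 ] [-1.0e+00  3.1e-03 -1.0e-04]
```

```bash
python3 -m pendant '[{"travel":[0,0,0],"twist":0.015},{"travel":[0,0,0],"twist":0.03},{"travel":[0,0,0],"twist":0.03}]';python3 m.py;python3 -m pendant '[{"travel":[0,0,0],"twist":0.015},{"travel":[0,0,0],"twist":0.03},{"travel":[0,0,0],"twist":0.03}]';python3 m.py
python3 - <<'E'
from h import *
im=ctrl.get_image("wrist");cv2.imwrite("pics/w4.png",im[:,:,::-1])
E
```

```text
time: 13.6
position: [0.5231, 0.1316, 0.0786]
tool_rot: [1.594, 0.902, -1.591]
ft_force: [-0.9, -1.0, 1.8]
grip_width: 0.178
13.6 pos [0.5231 0.1316 0.0786] yaw -0.5383 F [-0.93 -1.02  1.81] T [-0.291  0.425  0.162] 0.17786250219260566 q5-7 [ 0.19  0.25 -0.55  1.88  0.15  1.05 -2.53] [-1.0e+00  3.1e-03 -2.0e-04]
time: 13.98
position: [0.5231, 0.1316, 0.0786]
tool_rot: [1.615, 0.882, -1.612]
ft_force: [-0.9, -1.6, 2.0]
grip_width: 0.18
13.975 pos [0.5231 0.1316 0.0786] yaw -0.5682 F [-0.91 -1.56  1.99] T [-0.243  0.373  0.375] 0.18003046682102788 q5-7 [ 0.19  0.25 -0.55  1.88  0.15  1.05 -2.56] [-1.0e+00  3.2e-03 -1.0e-04]
```

View pics/w4.png

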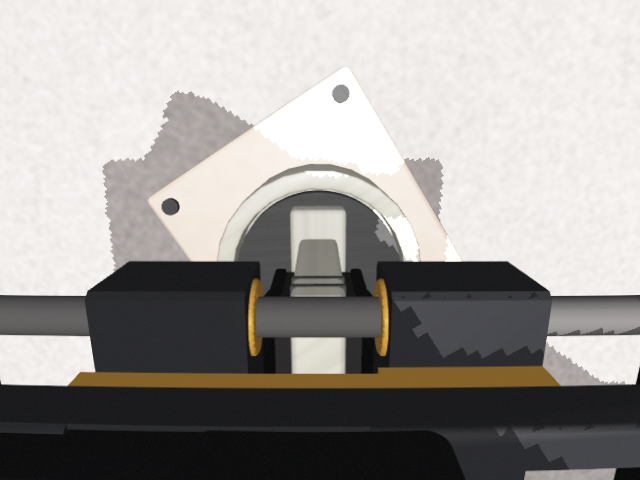

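Torque has risen to 0.375 N·m, so the stop is taking load. One small confirming step.

```bash
python3 -m pendant '[{"travel":[0,0,0],"twist":0.008},{"travel":[0,0,0],"twist":0.015},{"travel":[0,0,0],"twist":0.015}]';python3 m.py
```

```text
time: 14.4
position: [0.5231, 0.1316, 0.0786]
tool_rot: [1.625, 0.872, -1.622]
ft_force: [-0.6, -1.5, 2.2]
grip_width: 0.178
14.4 pos [0.5231 0.1316 0.0786] yaw -0.583 F [-0.58 -1.48  2.18] T [-0.298  0.32   0.484] 0.17835283316155895 q5-7 [ 0.19  0.25 -0.54  1.88  0.15  1.05 -2.57] [-1.0e+00  3.2e-03 -2.0e-04]
```

The slope is about 7–8 N·m/rad, which matches the stop, so the ring is home. I'll back off 0.05 rad to unload the pins (about ±0.045 rad of play) and lift straight up.

```bash
python3 -m pendant '[{"travel":[0,0,0],"twist":-0.025},{"travel":[0,0,0],"twist":-0.05},{"travel":[0,0,0],"twist":-0.05}]';python3 m.py; python3 -m pendant '[{"travel":[-0.002,0,0],"twist":0},{"travel":[-0.005,0,0],"twist":0},{"travel":[-0.01,0,0],"twist":0},{"travel":[-0.02,0,0],"twist":0},{"travel":[-0.04,0,0],"twist":0},{"travel":[-0.07,0,0],"twist":0},{"travel":[-0.09,0,0],"twist":0},{"travel":[-0.095,0,0],"twist":0},{"travel":[-0.095,0,0],"twist":0}]';python3 m.py
```

```text
time: 14.78
position: [0.5231, 0.1316, 0.0786]
tool_rot: [1.591, 0.905, -1.588]
ft_force: [-0.2, -1.0, 1.8]
grip_width: 0.179
14.775 pos [0.5231 0.1316 0.0786] yaw -0.5331 F [-0.21 -1.04  1.77] T [-0.272  0.4    0.167] 0.17939654168389726 q5-7 [ 0.19  0.25 -0.55  1.88  0.15  1.05 -2.52] [-1.0e+00  3.1e-03 -1.0e-04]
time: 15.9
position: [0.5229, 0.1318, 0.1738]
tool_rot: [1.591, 0.905, -1.587]
ft_force: [-0.2, -0.4, -2.7]
grip_width: 0.183
15.9 pos [0.5229 0.1318 0.1738] yaw -0.5331 F [-0.24 -0.43 -2.69] T [ 0.105 -0.025  0.019] 0.18333729411340874 q5-7 [ 0.22  0.15 -0.56  1.78  0.09  1.23 -2.47] [-1.0e+00  3.5e-03 -4.0e-04]
```

```bash
python3 -m pendant '[{"travel":[0,-0.035,0],"twist":-0.1},{"travel":[0,-0.07,0],"twist":-0.2},{"travel":[0,-0.07,0],"twist":-0.2},{"travel":[0,-0.07,0],"twist":-0.2}]'
python3 - <<'E'
from h import *
s=ctrl.get_state();im=ctrl.get_image("wrist")
np.savez("w5.npz",p=s["position"],r=s["tool_rot"]);cv2.imwrite("pics/w5.png",im[:,:,::-1])
E
python3 m.py
```

```text
time: 16.4
position: [0.4626, 0.1667, 0.173]
tool_rot: [1.451, 1.029, -1.449]
ft_force: [0.6, 0.2, -2.2]
grip_width: 0.185
16.45 pos [0.463  0.1665 0.1732] yaw -0.3347 F [ 0.1   0.52 -2.86] T [-0.019  0.02  -0.019] 0.17675994877984477 q5-7 [ 0.2   0.04 -0.62  1.88  0.03  1.22 -2.33] [-1.0e+00  3.2e-03  8.0e-04]
```

View pics/w5.png

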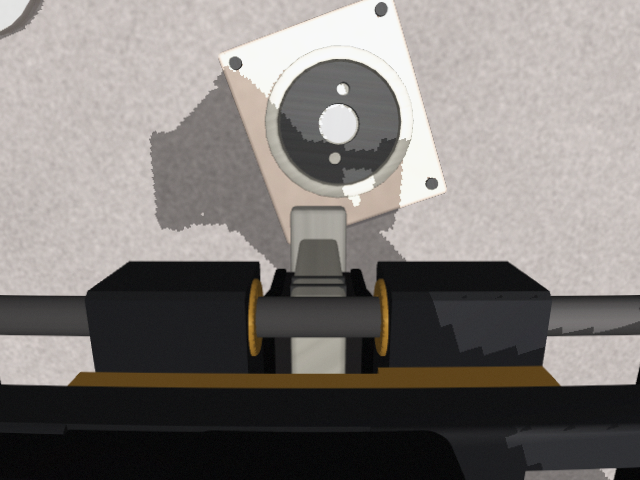

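```bash
python3 - <<'E'
from h import *
def run(f,pic,q,cor):
    w=np.load(f);c=cam("wrist",dict(position=w["p"],tool_rot=w["r"]))
    g=cv2.cvtColor(cv2.imread(pic),cv2.COLOR_BGR2GRAY);pts=[]
    for x,y in q:
        r=10;p=g[y-r:y+r+1,x-r:x+r+1];th=(int(p.max())+int(np.median(p)))/2
        n,l,s,ce=cv2.connectedComponentsWithStats((p>th).astype(np.uint8));k=l[r,r];pts.append((ce[k][0]+x-r,ce[k][1]+y-r));print(s[k])
    P=cast(c,pts,.052);d=P[0]-P[1];a=np.arctan2(d[1],d[0])
    Q=cast(c,cor,.012);e=Q[1]-Q[0];b=np.arctan2(e[1],e[0])
    print(pts,"ctr",P.mean(0).round(4),"len",np.linalg.norm(d),"line",a,"cell edge",b,Q.round(4));return a
a=run("w2.npz","pics/w2.png",[(316,84),(316,154)],[(220,180),(273,5)])
b=run("w5.npz","pics/w5.png",[(343,89),(335,158)],[(235,63),(381,9)])
print("turned cw",a-b)
E
```

```text
[  4   5  13  11 112]
[  4   5  12  11 109]
[(np.float64(315.61607142857144), np.float64(84.08035714285714)), (np.float64(315.697247706422), np.float64(153.8256880733945))] ctr [0.5225 0.1315 0.052 ] len 0.04339947738993132 line 0.33341229336769357 cell edge -0.004725174837247746 [[0.4578 0.1858 0.012 ]
 [0.5867 0.1852 0.012 ]]
[ 4  5 11 11 99]
[  4   5  12  11 107]
[(np.float64(341.90909090909093), np.float64(89.02020202020202)), (np.float64(334.4299065420561), np.float64(157.85981308411215))] ctr [0.5226 0.132  0.052 ] len 0.04323422909372566 line -0.4358521949259668 cell edge -1.5715778090658306 [[0.5868 0.1859 0.012 ]
 [0.5867 0.0769 0.012 ]]
turned cw 0.7692644882936603
```

The ring has turned about 0.77 rad, and together with the torque rise that agrees with it being home. Now I'll carry the spanner back above the stand at (0.5285, -0.1737), yaw 0.339.

```bash
python3 -m pendant '[{"travel":[0,0.02,0.034],"twist":-0.08},{"travel":[0,0.04,0.068],"twist":-0.16},{"travel":[0,0.06,0.102],"twist":-0.24},{"travel":[0,0.08,0.136],"twist":-0.32},{"travel":[0,0.1,0.17],"twist":-0.4},{"travel":[0,0.12,0.204],"twist":-0.48},{"travel":[0,0.14,0.24],"twist":-0.56},{"travel":[0,0.16,0.275],"twist":-0.64},{"travel":[0,0.1736,0.2996],"twist":-0.674},{"travel":[0,0.1736,0.2996],"twist":-0.674}]'
python3 -m pendant '[{"travel":[0,0,0],"twist":0},{"travel":[0,0,0],"twist":0}]'
cat >> m.py <<'E'
print("tool delta to stand",((np.array([.5285,-.1737,.0527])-s["position"])@N).round(4),"twist",np.arctan2(N[1,1],N[0,1])-.3392)
E
python3 m.py
```

```text
time: 17.7
position: [0.528, -0.1779, 0.1729]
tool_rot: [0.96, 1.346, -0.962]
ft_force: [0.5, 0.0, -2.3]
grip_width: 0.181
time: 17.95
position: [0.5279, -0.1775, 0.1726]
tool_rot: [0.96, 1.346, -0.962]
ft_force: [0.3, 0.4, -1.6]
grip_width: 0.182
17.95 pos [ 0.5279 -0.1775  0.1726] yaw 0.3326 F [ 0.29  0.37 -1.64] T [ 0.013 -0.028 -0.024] 0.18169802450385542 q5-7 [ 0.57  0.17 -0.32  1.74  0.06  1.23 -1.01] [-1.0e+00  1.0e-04  2.3e-03]
tool delta to stand [ 0.1199  0.0018 -0.0037] twist -0.006625383582840649
```

```bash
python3 -m pendant '[{"travel":[0.02,0.0018,-0.0037],"twist":-0.0066},{"travel":[0.05,0.0018,-0.0037],"twist":-0.0066},{"travel":[0.08,0.0018,-0.0037],"twist":-0.0066},{"travel":[0.1,0.0018,-0.0037],"twist":-0.0066},{"travel":[0.1,0.0018,-0.0037],"twist":-0.0066},{"travel":[0.1,0.0018,-0.0037],"twist":-0.0066}]'; python3 m.py
```

```text
time: 18.7
position: [0.5294, -0.1733, 0.0736]
tool_rot: [0.954, 1.348, -0.955]
ft_force: [0.1, -0.8, -1.5]
grip_width: 0.178
18.7 pos [ 0.5294 -0.1733  0.0736] yaw 0.34 F [ 0.11 -0.82 -1.45] T [ 0.024 -0.014 -0.009] 0.17776362648750146 q5-7 [ 0.55  0.26 -0.32  1.85  0.1   1.04 -1.04] [-1.      0.0014  0.0032]
tool delta to stand [ 0.0209 -0.001  -0.    ] twist 0.0008155742208029171
```

```bash
python3 -m pendant '[{"travel":[0.006,-0.001,0],"twist":0},{"travel":[0.011,-0.001,0],"twist":0},{"travel":[0.016,-0.001,0],"twist":0},{"travel":[0.019,-0.001,0],"twist":0},{"travel":[0.0205,-0.001,0],"twist":0},{"travel":[0.0205,-0.001,0],"twist":0}]'; python3 m.py
```

```text
time: 19.45
position: [0.5285, -0.1737, 0.0531]
tool_rot: [0.954, 1.348, -0.955]
ft_force: [-0.4, 0.0, -3.4]
grip_width: 0.179
19.45 pos [ 0.5285 -0.1737  0.0531] yaw 0.3399 F [-0.39  0.   -3.44] T [0.008 0.031 0.04 ] 0.1786863035189531 q5-7 [ 0.55  0.29 -0.32  1.87  0.11  1.   -1.05] [-1.      0.0014  0.0031]
tool delta to stand [ 0.0004 -0.     -0.    ] twist 0.0007466489194935533
```

Down in the slot with no resistance. I'll touch down lightly, then open the fingers.

```bash
python3 -m pendant '[{"travel":[0.0004,0,0],"twist":0},{"travel":[0.0007,0,0],"twist":0},{"travel":[0.0007,0,0],"twist":0}]'; python3 m.py; python3 -m pendant '[{"travel":[0,0,0],"twist":0},{"travel":[0,0,0],"twist":0},{"travel":[0,0,0],"twist":0},{"travel":[0,0,0],"twist":0},{"travel":[0,0,0],"twist":0},{"travel":[0,0,0],"twist":0}]' 0.4; python3 m.py
```

```text
time: 19.82
position: [0.5287, -0.1738, 0.0527]
tool_rot: [0.954, 1.347, -0.955]
ft_force: [-0.1, -0.9, 0.1]
grip_width: 0.179
19.825 pos [ 0.5287 -0.1738  0.0527] yaw 0.34 F [-0.11 -0.91  0.12] T [ 0.045  0.181 -0.011] 0.17933404520023918 q5-7 [ 0.55  0.29 -0.32  1.87  0.11  1.   -1.05] [-1.      0.0016  0.0034]
tool delta to stand [ 0.     -0.0001 -0.0001] twist 0.0008293137849624266
time: 20.58
position: [0.5287, -0.1738, 0.0527]
tool_rot: [0.954, 1.347, -0.955]
ft_force: [0.6, 0.5, 0.3]
grip_width: 0.687
20.575 pos [ 0.5287 -0.1738  0.0527] yaw 0.3399 F [0.56 0.51 0.27] T [ 0.053  0.05  -0.007] 0.6868805151066757 q5-7 [ 0.55  0.29 -0.32  1.87  0.11  1.   -1.05] [-1.      0.0016  0.0034]
tool delta to stand [ 0.     -0.0001 -0.0001] twist 0.0007395873398783337
```

```bash
python3 -m pendant '[{"travel":[-0.02,0,0],"twist":0},{"travel":[-0.06,0,0],"twist":0},{"travel":[-0.11,0,0],"twist":0},{"travel":[-0.15,-0.03,0],"twist":0},{"travel":[-0.17,-0.055,0],"twist":0},{"travel":[-0.17,-0.055,0],"twist":0},{"travel":[-0.17,-0.055,0],"twist":0}]'
python3 - <<'E'
from h import *
im=ctrl.get_image("wrist");cv2.imwrite("pics/w6.png",im[:,:,::-1])
E
```

```text
time: 21.45
position: [0.4766, -0.1911, 0.222]
tool_rot: [0.954, 1.348, -0.955]
ft_force: [-0.8, 0.7, -0.7]
grip_width: 0.699
```

View pics/w6.png

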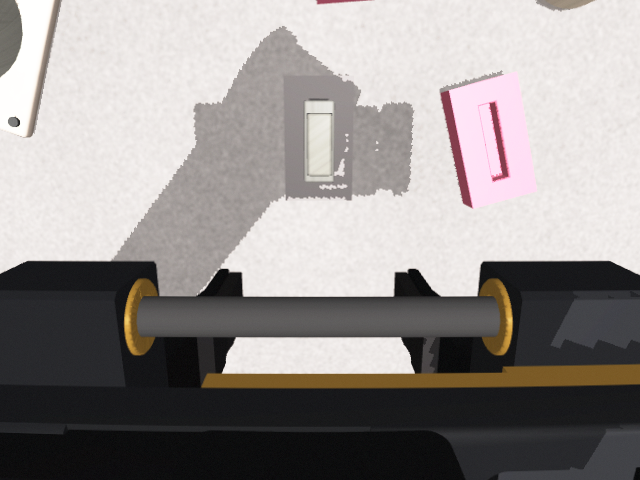

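The spanner stands upright in the grey stand, at (319,140). Last, I'll check the ring from the same viewpoint as the "before" picture.

```bash
python3 -m pendant '[{"travel":[0,0.013,-0.048],"twist":0},{"travel":[0,0.027,-0.096],"twist":0},{"travel":[0,0.04,-0.144],"twist":0},{"travel":[0,0.053,-0.192],"twist":0},{"travel":[0,0.067,-0.24],"twist":0},{"travel":[0.02,0.08,-0.2877],"twist":0},{"travel":[0.047,0.08,-0.2877],"twist":0},{"travel":[0.047,0.08,-0.2877],"twist":0},{"travel":[0.047,0.08,-0.2877],"twist":0}]'
python3 - <<'E'
from h import *
s=ctrl.get_state();im=ctrl.get_image("wrist")
np.savez("w7.npz",p=s["position"],r=s["tool_rot"]);cv2.imwrite("pics/w7.png",im[:,:,::-1])
cv2.imwrite("pics/w7c.png",cv2.resize(im[40:200,230:400,::-1],(640,602)[:2] if 0 else (637,600),interpolation=cv2.INTER_CUBIC))
cv2.imwrite("pics/t7.png",ctrl.get_image("top")[:,:,::-1])
E
```

```text
time: 22.62
position: [0.4561, 0.1068, 0.1742]
tool_rot: [0.955, 1.35, -0.955]
ft_force: [0.8, -0.4, 0.1]
grip_width: 0.698
```

View pics/w7c.png

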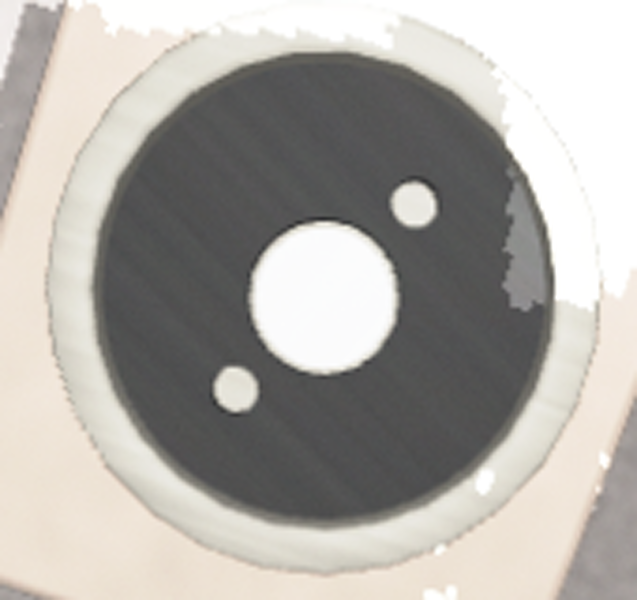

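View pics/t7.png

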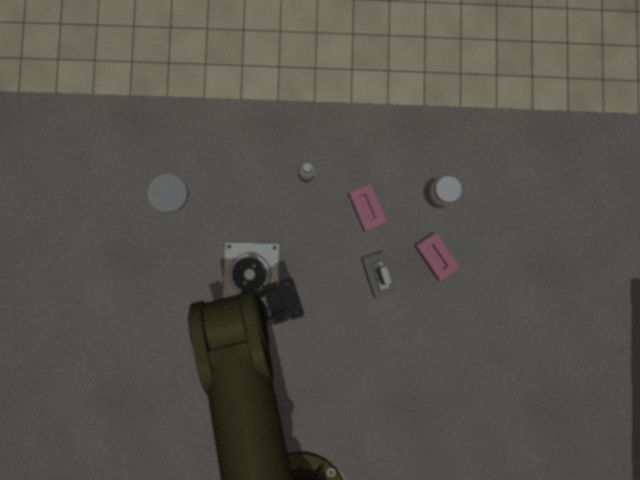

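```bash
python3 - <<'E'
from h import *
w=np.load("w7.npz");c=cam("wrist",dict(position=w["p"],tool_rot=w["r"]))
g=cv2.cvtColor(cv2.imread("pics/w7.png"),cv2.COLOR_BGR2GRAY)
pts=[]
for x,y in((340,94),(293,144)):
    r=10;n,l,s,ce=cv2.connectedComponentsWithStats((g[y-r:y+r+1,x-r:x+r+1]>150).astype(np.uint8));k=l[r,r];pts.append((ce[k][0]+x-r,ce[k][1]+y-r));print(s[k])
P=cast(c,pts,.052);d=P[0]-P[1];a=np.arctan2(d[1],d[0]);print(pts,np.linalg.norm(d),a,"turned",.333-a)
E
```

```text
[  4   5  12  12 112]
[  4   4  12  12 110]
[(np.float64(339.91964285714283), np.float64(94.19642857142857)), (np.float64(292.5090909090909), np.float64(143.3090909090909))] 0.04321759888826593 -0.4428883500649541 turned 0.775888350064954
```

```bash
python3 -c "
from bench import ctrl
print(ctrl.close_job())"
```

```text
the job is handed in; nothing more can be done
None
```

I seated the two-pin spanner in the ring, turned the ring clockwise to its stop, put the spanner back in the grey stand, and handed the job in at about 22.7 s of the 72 s.

**Fitting and turning:** The bridge lay on the ring face with about 8 N of contact before any turning. Turning took about 0.2 N·m, then the torque rose to 0.38 and 0.48 N·m over the last 0.045 rad, which I read as the stop.

**Final checks:**
- **Ring:** from the same viewpoint before and after, the hole line had turned 0.776 rad clockwise, within the 0.6–0.8 rad expected, plus a little give at the stop.
- **Spanner:** the last wrist picture showed it upright in the grey stand. It had gone down with no resistance to within 0.1 mm of its original height.
- **Bystanders:** the dropper bottle, swab tub and dish look unmoved in the top view.

**Disagreement:** the final torque rise was steeper (about 6–7 N·m/rad) and started later than the 8 N·m/rad stop in series with the give in the grip should show (about 3.5 N·m/rad). One reading just before it, 0.16 N·m, still looked like plain running friction. I did not re-engage the spanner to check again, because the window is brittle and I found no other cause for the rise.

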